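Hold the bean dispenser's gate open for cleaning

TASK

I want to brush out the empty bean dispenser: lift the loose lid off its hopper by the knob and set it down gently, right way up, on the middle of the round trivet. Then pull the dispenser's sprung slide gate (the steel blade with the upright black tab) out until the red line on the blade is level with the front edge of the guide, and keep it there: finish still holding it against the spring, without letting go. Leave the bowl under the chute, and leave the trivet, clear box, strainer and brush where they are.

Things in the scene. Friction and masses are not known exactly. Their poses are not given: they have to be found in the camera images.
- dispenser: Fixed countertop bean dispenser, 250 mm deep, 170 wide, 246 tall to the rim of its clear round hopper (122 mm across). Under the hopper a black gate guide, 84 mm wide, top at 129 mm, front edge 90 mm before the hopper's axis; a steel base plate 12 mm thick. Origin on the counter under the hopper's axis; x to its rear (away from the pull tab), y to its left, z up.
- lid: Loose light bamboo lid on the hopper, 0.1 to 0.3 kg: flange 132 mm across and 8 mm thick, under it a plug 106 mm across and 10 mm deep that sits loosely in the hopper mouth. Origin at the centre of the flange's underside, so when the lid stands on a flat surface its origin is 10 mm above it; z up through the knob.
- lid_knob: Dark round wooden knob on the lid, 30 mm across at its widest and 29 mm tall. Origin at the centre of its foot, on the flange's top (8 mm above the lid's origin); z up.
- gate (a joint): Travel of the steel gate blade out of its guide, m: 0 shut (the spring keeps it there), 0.040 when the red line on the blade is exactly level with the guide's front edge and the ports line up, end stop at 0.060. A spring draws it back: about 4 N when shut, 8.5 N at the line, plus 0.5 N of friction.
- pull_tab (a point): Black upright tab on the front end of the gate blade: 28 mm along the blade, 18 mm thick across it, 36 mm tall. Origin at the centre of its foot, on the blade's top, 119 mm above the counter, 145 mm before the hopper's axis when shut; x towards the dispenser (pull to -x), y across the blade, z up. Blade 62 mm wide; 40 mm free between tab and guide. Can be pinched across its thickness from above.
- gate_line (a point): Middle of the red line (4 mm wide, right across the blade's top face). Hidden in the guide while the gate is shut: 40 mm behind the guide's front edge.
- guide_edge (a point): Middle of the guide's upper front edge, 129 mm above the counter.
- trivet: Loose round trivet, blue ceramic top on a cork bottom, 160 mm across and 12 mm thick. Origin at the centre of its underside, z up.
- bowl: White bowl, 100 mm across and 45 mm tall, standing on the dispenser's base plate under the chute. Origin at the centre of its underside.
- latch_box: Clear plastic box with a lid and two blue snap latches, 158 x 106 x 67 mm. Leave alone. Origin at the centre of its underside.
- strainer: Steel mesh strainer lying mouth down, 150 mm across and 70 mm tall, its black handle lying along its own x, out to 230 mm from the centre. Leave alone. Origin at the centre of the mouth.
- brush: Brush lying on the counter, 170 mm long. Leave alone. Its axis is x.

How it is judged (in metres and radians):
On the way, in this order (a step that is already met when the one before it is completed fails the run):
1. the lid is lifted clear of the hopper by its knob (z of lid in the frame of dispenser above 0.266 m and contact force between the fingers and lid_knob above 0.5 N), for 0.1 s.
2. the lid lies right way up on the trivet, released and at rest (horizontal distance between lid and trivet below 0.03 m and z of lid in the frame of trivet between 0.018 and 0.026 m and angle between lid's own z axis and vertical below 0.1 rad and linear speed of lid below 0.02 m/s and contact force between the fingers and lid below 0.1 N), for 0.3 s.
3. the fingers hold the gate with the red line at the guide's edge (value of joint gate between 0.035 and 0.045 m and contact force between the fingers and gate above 2 N), for 0.5 s.
At the end, for the whole second after the job is handed in: Fingers hold the gate with over 2 N, gate still at 40 +-5 mm (red line within 5 mm of the guide's edge); lid flat, right way up, untouched, within 30 mm of the trivet's middle; bowl within 30 mm of the chute's axis; trivet, box, strainer, brush within 30 mm of their start (all of step 2 and all of step 3 and velocity of joint gate between -0.01 and 0.01 m/s and horizontal distance between bowl and dispenser below 0.03 m and distance of each of strainer, brush, latch_box, trivet from where it was at the start of the episode below 0.03 m); the arm keeps its last pose, push and grip.
It fails at once if the lid was dropped or thrown (over 0.6 m/s with no finger on it) (linear speed of lid above 0.6 m/s and contact force between the fingers and lid below 0.02 N).
It fails at once if a bystander, the bowl or the trivet was pushed over 30 mm out of its place (distance of any of strainer, brush, latch_box, trivet, bowl from where it was at the start of the episode above 0.03 m).
It also fails if it takes over 56 s, if anything falls off the work surface, if the arm or the gripper's body presses on something with over 40 N, if the wrist force passes 120 N, or if a joint passes its speed limit or range.

ROBOT

A 7-joint arm with a two-finger parallel gripper is mounted at the origin on the work surface. World frame = base frame: x ahead of the robot, y to its left, z up, the work surface at z = 0. Lengths are in m, angles in degrees, forces in N, time in s.
With the tool pointing down it reaches from about 0.4 to 0.85 m from the base axis. Payload 6.9 kg.
Tool frame: the origin (TCP) lies where the fingers leave the gripper's body, on its centre line; the fingertips stand 73 mm ahead of it and the grasp point (between the pads) lies 54 mm ahead of it; z points along the fingers, y is the line along which they close (so a half turn about z gives the same grasp; the last joint's range is limited). The gripper opens to 85 mm and grips with 20 to 120 N. Pads are 22 mm wide; open, the fingers measure 114 mm over their backs; the gripper's body (76 mm by 85 mm) begins 54 mm behind the grasp point. The pads swing forward as they close: fully open they stand 13 mm farther back than shut.
Start: joints at [-66.263, 29.078, -13.613, 85.955, 7.202, 65.827, -8.869], TCP at [0.19, 0.595, 0.304] pointing down, gripper open.
Joint ranges: [-176.47, 176.47], [-13.61, 117.27], [-81.72, 77.17], [0.22, 143.17], [-87.28, 267.28], [10, 112.55], [-165.47, 165.47]. Speed limits (degrees/s): [136.94, 136.94, 180, 180, 180, 180, 180].

INTERFACE

Orientations are given as a 3x3 rotation matrix whose columns are the frame's x, y, z axes.
In Python, from cell import * gives the robot as it stands.
- The arm moves only by the tool play_rows, never from a script. Its argument "targets" is a list of rows, each an object of numbers: "tx", "ty", "tz": the shift along the world's x, y, z in cm; "ax", "ay", "az": the turn, a rotation vector about the world's x, y, z in degrees; "jaw": the finger opening in cm, from 0 to 8.54. In form: [{"tx": .., "ty": .., "tz": .., "ax": .., "ay": .., "az": .., "jaw": ..}, ...]. A call has 1 to 12 rows; each row is the pose to reach, as a shift and turn from the pose commanded when the call began; what a row does not reach only later rows make up. A row lasts 1/12 s, in which the tool goes at most 41.7 mm and 7.16 degrees, less where a joint would pass 70% of its speed; a pose out of reach is approached as far as the arm can. A call with a gripper value outside its range is refused whole. The fingers move at their own pace and stop on an object; the grip force is fixed at half the most. Time passes only in rows, so rows that repeat a pose let the fingers close. It gives the time, the measured TCP pose, the force, the opening and the grip force at its end, in the units of the state.
- state(): the state, without advancing time (a new reading comes with each control period).
- camera(name): name is "side" or "top"; returns a dict with "color" (384x512x3 uint8, red, green, blue), "vertical_fov" (degrees; the focal length in pixels is half the picture's height over the tangent of half this angle, whatever the lens; pixels are square), "cx", "cy" (the principal point, pixels), "origin" and "orientation" of the camera in the world. Camera axes: x right, y down, z forward; pixel columns grow to the right and rows downward; lengths in m; the calibration is good to about 2 mm. A picture is of the moment at which its call begins. There is no depth.
- sign_off(): hands the job in; it is judged then, once.
The state is a dict: "t": time; "joint_positions": joint angles; "joint_vel": joint speeds; "tau": joint torques, N m; "position": TCP position; "tool_rot": TCP orientation; "ft_force": force on the tool from outside, world axes, zero at the start; "ft_torque": the same for the moment, N m; "opening": finger opening in m; "grip_force": force on a finger pad.
Only numpy, scipy, OpenCV 4.12 (cv2) and the standard library are available. Lean on these libraries where they do the work, as an engineer would, in place of code of your own. Each camera call takes 0.05 s, during which the arm holds its last target. There are 200 camera calls.

## Working session

There is one attempt and no reset: what is moved stays moved. The work goes in short steps, Python scripts to look and compute and a tool call to move; the robot and the scene stay as the last step left them, time stands still between calls to the robot, and variables do not carry over. Pictures are saved under pics/ and viewed, at most 10 in all, crops included, and the job is handed in when it is done.

Besides the shell and the picture viewer there is one more tool, called after "Call:" as name(argument=value, ...) on one line, values as JSON. play_rows: Moves the arm, as the interface text tells. Its arguments: {"type":"object","properties":{"targets":{"type":"array","items":{"type":"object","properties":{"tx":{"type":"number"},"ty":{"type":"number"},"tz":{"type":"number"},"ax":{"type":"number"},"ay":{"type":"number"},"az":{"type":"number"},"jaw":{"type":"number"}}}}},"required":["targets"]}

```bash
mkdir -p pics; cat > h.py <<'E'
from cell import *
import numpy as np, cv2
def cam(n,f):
    c=camera(n); cv2.imwrite('pics/'+f,cv2.cvtColor(c['color'],cv2.COLOR_RGB2BGR))
    np.save('pics/'+n+'_cal.npy',{k:c[k] for k in c if k!='color'},allow_pickle=True); return c
def cal(n): return np.load('pics/'+n+'_cal.npy',allow_pickle=True).item()
def ray(c,u,v):
    f=192/np.tan(np.radians(c['vertical_fov'])/2)
    d=np.array(c['orientation'])@np.array([(u-c['cx'])/f,(v-c['cy'])/f,1]); return np.array(c['origin']),d/np.linalg.norm(d)
def tri(uv1,uv2,n1='side',n2='top'):
    a,d=ray(cal(n1),*uv1);b,e=ray(cal(n2),*uv2)
    s=np.linalg.lstsq(np.c_[d,-e],b-a,rcond=None)[0]; p,q=a+s[0]*d,b+s[1]*e
    return (p+q)/2,np.linalg.norm(p-q)
def atz(n,u,v,z):
    o,d=ray(cal(n),u,v); return o+d*(z-o[2])/d[2]
def proj(n,p):
    c=cal(n);f=192/np.tan(np.radians(c['vertical_fov'])/2)
    q=np.array(c['orientation']).T@(np.array(p)-c['origin']); return q[0]/q[2]*f+c['cx'],q[1]/q[2]*f+c['cy']
E
python3 - <<'E'
from h import *
for n in('side','top'):
    c=cam(n,n+'1.png'); print(n,c['vertical_fov'],c['origin'],np.round(c['orientation'],3).tolist())
a=[cv2.imread('pics/%s1.png'%n) for n in('side','top')]
for n,i in zip(('side','top'),a): cv2.imwrite('pics/%s1b.png'%n,cv2.resize(i,None,fx=1.5625,fy=1.5625,interpolation=cv2.INTER_CUBIC)[:600])
s=state();print(s['t'],s['position'],np.round(s['tool_rot'],3).tolist(),s['opening'])
E
```

```text
side 55.2189965793763 [0.41953815 0.19903052 0.97571331] [[-0.801, -0.565, 0.197], [-0.598, 0.76, -0.255], [-0.005, -0.322, -0.947]]
top 53.78364419444345 [0.35112813 0.00694929 1.1696062 ] [[0.013, -0.978, 0.21], [-1.0, -0.013, 0.004], [-0.001, -0.21, -0.978]]
0.1 [0.18991177 0.59510282 0.30311549] [[-0.953, 0.304, -0.0], [0.304, 0.953, -0.002], [-0.0, -0.002, -1.0]] 0.08555001702586887
```

View pics/side1b.png

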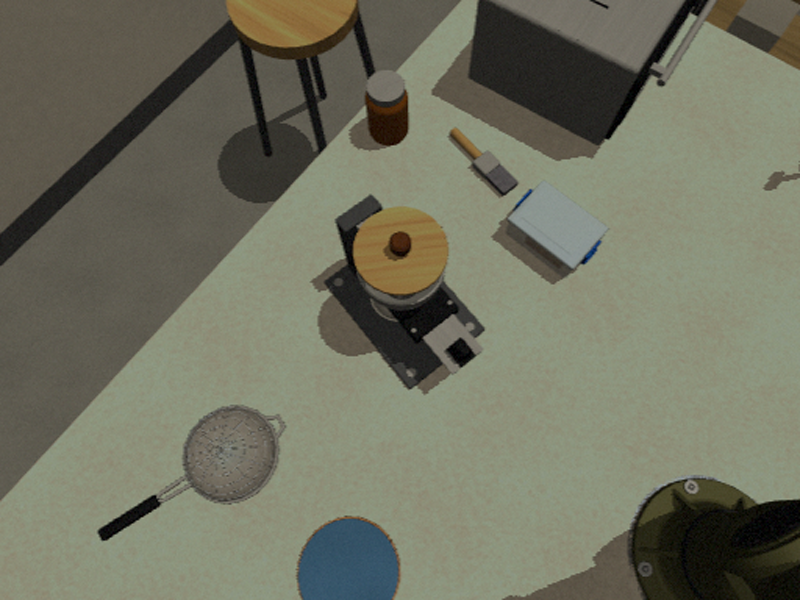

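View pics/top1b.png

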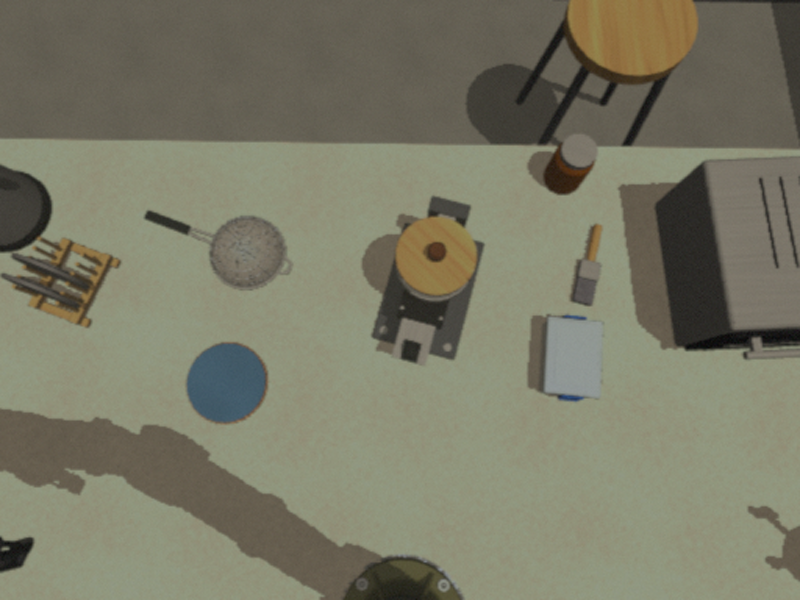

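The side view shows the knob at about (400,242), the tab at (460,349) and the trivet at (349,568). In the top view they are at (437,250), (411,350) and (227,383). These are pixels of the 1.5625x pictures. Next I'll enlarge.

```bash
python3 - <<'E'
from h import *
s=cv2.imread('pics/side1.png')[125:255,205:325]; t=cv2.imread('pics/top1.png')[120:250,230:320]
s=cv2.resize(s,None,fx=4,fy=4,interpolation=cv2.INTER_CUBIC);t=cv2.resize(t,None,fx=3.6,fy=4,interpolation=cv2.INTER_CUBIC)
cv2.imwrite('pics/c.png',np.clip(np.hstack([s,t])*1.8,0,255).astype('uint8')[:, :800])
# trivet: blue mask
for n in('side','top'):
    i=cv2.imread('pics/%s1.png'%n).astype(int); m=((i[...,0]-i[...,2]>35)).astype('uint8')
    k,l,st,ce=cv2.connectedComponentsWithStats(m); j=1+np.argmax(st[1:,4]); print(n,st[j],ce[j], atz(n,*ce[j],.012))
p=tri((400/1.5625,242/1.5625),(437/1.5625,250/1.5625));print('knob',p)
print('tab',tri((460/1.5625,349/1.5625),(411/1.5625,350/1.5625)))
E
```

```text
side [ 191  332   63   52 2730] [222.72527473 360.41465201] [0.44079873 0.33970798 0.012     ]
top [ 121  221   47   48 1649] [143.78775015 245.29229836] [0.43030003 0.350393   0.012     ]
knob (array([ 0.62546188, -0.0466483 ,  0.27308056]), np.float64(0.00015071353717025095))
tab (array([ 0.48642168, -0.00963619,  0.12876833]), np.float64(0.0029770261211740576))
```

View pics/c.png

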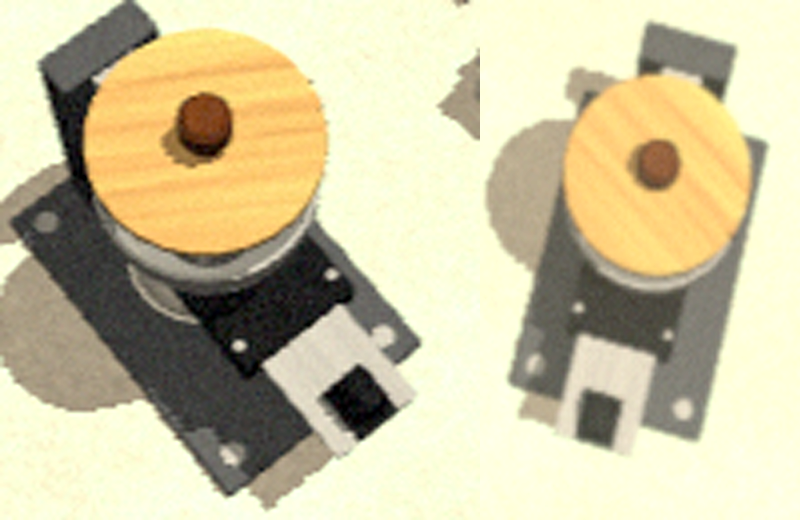

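The crop shows the lid ellipse centred at (206,141) in the side view and (657,174) in the top view. It also shows the guide's front corners, base plate corners, blade front corners and tab. I'll triangulate these.

```bash
python3 - <<'E'
from h import *
S=lambda x,y:(205+x/4-.375,125+y/4-.375)
T=lambda x,y:(230+(x-480)/3.6-.36,120+y/4-.375)
P={'lid':((206,141),(657,174)),'knobtop':((205,118),(659,160)),'guideL':((247,377),(573,338)),'guideR':((354,300),(668,360)),
'baseFL':((228,495),(508,383)),'baseFR':((420,345),(698,440)),'bladeL':((342,456),(556,440)),'bladeR':((413,393),(632,456)),'tab':((362,397),(599,418))}
R={}
for k,(a,b) in P.items():
    p,e=tri(S(*a),T(*b)); R[k]=p; print(k,np.round(p,4),round(e,4))
for a,b in(('guideR','guideL'),('baseFR','baseFL'),('bladeR','bladeL')):
    d=R[b]-R[a]; print(a,np.linalg.norm(d),np.degrees(np.arctan2(d[1],d[0]))-90)
d=R['lid']-R['tab'];print(np.linalg.norm(d[:2]),np.degrees(np.arctan2(d[1],d[0])))
print([atz(n,*q,.012+.0)[:2] for n,q in(('side',S(228,495)),('side',S(420,345)),('top',T(508,383)),('top',T(698,440)))])
# trivet full ellipse
for n in('side','top'):
    i=cv2.imread('pics/%s1.png'%n).astype(int)
    m=((i[...,0]-i[...,2]>15)).astype('uint8'); k,l,st,ce=cv2.connectedComponentsWithStats(m);j=1+np.argmax(st[1:,4])
    c=max(cv2.findContours((l==j).astype('uint8'),0,1)[0],key=cv2.contourArea)[:,0]
    c=c[c[:,1]<381]; q=np.array([atz(n,u,v,.012)[:2] for u,v in c]); A=np.c_[2*q,np.ones(len(q))]
    s=np.linalg.lstsq(A,(q**2).sum(1),rcond=None)[0]; print(n,st[j],s[:2],np.sqrt(s[2]+s[:2]@s[:2]))
E
```

```text
lid [ 0.625  -0.0459  0.2486] 0.0005
knobtop [ 0.6245 -0.0455  0.2798] 0.0002
guideL [0.5513 0.0121 0.085 ] 0.0058
guideR [ 0.5279 -0.0624  0.1095] 0.0024
baseFL [0.5268 0.0681 0.0108] 0.0018
baseFR [ 0.485  -0.0954  0.0009] 0.0001
bladeL [0.473  0.024  0.1166] 0.0054
bladeR [ 0.4624 -0.035   0.1088] 0.0033
tab [ 0.4846 -0.0085  0.1342] 0.0015
guideR 0.08186578641186915 -17.456018016757497
baseFR 0.16904670522900195 -14.351283123786033
bladeR 0.0604069308331472 -10.178270783837661
0.14527313644343337 -14.941935465318611
[array([0.52756535, 0.06803138]), array([ 0.48417034, -0.09205868]), array([0.52568928, 0.06817552]), array([ 0.48373808, -0.09446539])]
side [ 191  332   64   52 2769] [0.4343488  0.34871558] 0.0745960742511097
top [ 120  220   50   50 1929] [0.43343788 0.3493022 ] 0.07370507485014441
```

Lid axis is at (0.625,−0.046) and yaw is about −14.7°. The tab is at (0.4847,−0.009) and the trivet at (0.434,0.349). The gripper is already nearly aligned, needing a +3° turn. I'll approach above the knob.

Call:
play_rows(targets=[{"tx":2,"ty":-3,"tz":1},{"tx":4.4,"ty":-6.4,"tz":3},{"tx":6.5,"ty":-9.6,"tz":5},{"tx":8.7,"ty":-12.8,"tz":7},{"tx":10.9,"ty":-16,"tz":9},{"tx":13,"ty":-19.2,"tz":11,"az":1},{"tx":15.2,"ty":-22.4,"tz":11.5,"az":2},{"tx":17.4,"ty":-25.6,"tz":11.5,"az":3},{"tx":19.6,"ty":-28.8,"tz":11.5,"az":3},{"tx":21.8,"ty":-32,"tz":11.5,"az":3},{"tx":23.5,"ty":-34.6,"tz":11.5,"az":3},{"tx":25,"ty":-36.8,"tz":11.5,"az":3}])

```text
schema error: expected keys tx, ty, tz, ax, ay, az, jaw
```

Call:
play_rows(targets=[{"tx":2,"ty":-3,"tz":1,"ax":0,"ay":0,"az":0,"jaw":8.5},{"tx":4.4,"ty":-6.4,"tz":3,"ax":0,"ay":0,"az":0,"jaw":8.5},{"tx":6.5,"ty":-9.6,"tz":5,"ax":0,"ay":0,"az":0,"jaw":8.5},{"tx":8.7,"ty":-12.8,"tz":7,"ax":0,"ay":0,"az":0,"jaw":8.5},{"tx":10.9,"ty":-16,"tz":9,"ax":0,"ay":0,"az":0,"jaw":8.5},{"tx":13,"ty":-19.2,"tz":11,"ax":0,"ay":0,"az":1,"jaw":8.5},{"tx":15.2,"ty":-22.4,"tz":11.5,"ax":0,"ay":0,"az":2,"jaw":8.5},{"tx":17.4,"ty":-25.6,"tz":11.5,"ax":0,"ay":0,"az":3,"jaw":8.5},{"tx":19.6,"ty":-28.8,"tz":11.5,"ax":0,"ay":0,"az":3,"jaw":8.5},{"tx":21.8,"ty":-32,"tz":11.5,"ax":0,"ay":0,"az":3,"jaw":8.5},{"tx":23.5,"ty":-34.6,"tz":11.5,"ax":0,"ay":0,"az":3,"jaw":8.5},{"tx":25,"ty":-36.8,"tz":11.5,"ax":0,"ay":0,"az":3,"jaw":8.5}])

```text
t: 1.1
position: [0.4411, 0.2244, 0.4187]
tool_rot: [[-0.967, 0.256, -0.0], [0.256, 0.967, -0.001], [-0.0, -0.001, -1.0]]
ft_force: [-0.2, 0.5, 0.8]
opening: 0.085
grip_force: 0.0
```

Call:
play_rows(targets=[{"tx":2,"ty":-3,"tz":0,"ax":0,"ay":0,"az":0,"jaw":8.5},{"tx":4.2,"ty":-6.2,"tz":0,"ax":0,"ay":0,"az":0,"jaw":8.5},{"tx":6.4,"ty":-9.4,"tz":0,"ax":0,"ay":0,"az":0,"jaw":8.5},{"tx":8.6,"ty":-12.6,"tz":0,"ax":0,"ay":0,"az":0,"jaw":8.5},{"tx":10.8,"ty":-15.8,"tz":0,"ax":0,"ay":0,"az":0,"jaw":8.5},{"tx":13,"ty":-19,"tz":0,"ax":0,"ay":0,"az":0,"jaw":8.5},{"tx":15,"ty":-22,"tz":0,"ax":0,"ay":0,"az":0,"jaw":8.5},{"tx":17,"ty":-25,"tz":0,"ax":0,"ay":0,"az":0,"jaw":8.5},{"tx":18,"ty":-26.6,"tz":0,"ax":0,"ay":0,"az":0,"jaw":8.5},{"tx":18.5,"ty":-27.3,"tz":-1,"ax":0,"ay":0,"az":0,"jaw":7},{"tx":18.5,"ty":-27.3,"tz":-2,"ax":0,"ay":0,"az":0,"jaw":6.5},{"tx":18.5,"ty":-27.3,"tz":-3,"ax":0,"ay":0,"az":0,"jaw":6.5}])

```text
t: 2.1
position: [0.6244, -0.0444, 0.387]
tool_rot: [[-0.967, 0.253, -0.002], [0.253, 0.967, 0.001], [0.002, 0.001, -1.0]]
ft_force: [-0.3, 0.3, -0.4]
opening: 0.0647
grip_force: 0.0
```

Call:
play_rows(targets=[{"tx":0,"ty":0,"tz":-1.2,"ax":0,"ay":0,"az":0,"jaw":6.5},{"tx":0,"ty":0,"tz":-2.4,"ax":0,"ay":0,"az":0,"jaw":6.5},{"tx":0,"ty":0,"tz":-3.6,"ax":0,"ay":0,"az":0,"jaw":6.5},{"tx":0,"ty":0,"tz":-4.5,"ax":0,"ay":0,"az":0,"jaw":6.5},{"tx":0,"ty":0,"tz":-5,"ax":0,"ay":0,"az":0,"jaw":6.5},{"tx":0,"ty":0,"tz":-5.4,"ax":0,"ay":0,"az":0,"jaw":6.5},{"tx":0,"ty":0,"tz":-5.4,"ax":0,"ay":0,"az":0,"jaw":6.5}])

```text
t: 2.68
position: [0.6246, -0.0447, 0.3342]
tool_rot: [[-0.968, 0.253, -0.001], [0.253, 0.968, 0.0], [0.001, 0.0, -1.0]]
ft_force: [0.1, -0.2, -0.2]
opening: 0.0652
grip_force: 0.0
```

```bash
python3 - <<'E'
from h import *
cam('side','side2.png');cam('top','top2.png')
a=cv2.imread('pics/side2.png')[90:220,190:290];b=cv2.imread('pics/top2.png')[110:240,230:330]
cv2.imwrite('pics/c2.png',np.clip(cv2.resize(np.hstack([a,b]),None,fx=4,fy=4,interpolation=cv2.INTER_CUBIC)*1.8,0,255))
s=state();print(s['t'],s['position'],s['ft_force'])
E
```

```text
2.7833 [ 0.62504074 -0.04527031  0.33526919] [0.16427673 0.09941162 0.34052048][ WARN:0@4.361] global loadsave.cpp:1063 imwrite_ Unsupported depth image for selected encoder is fallbacked to CV_8U.
```

View pics/c2.png

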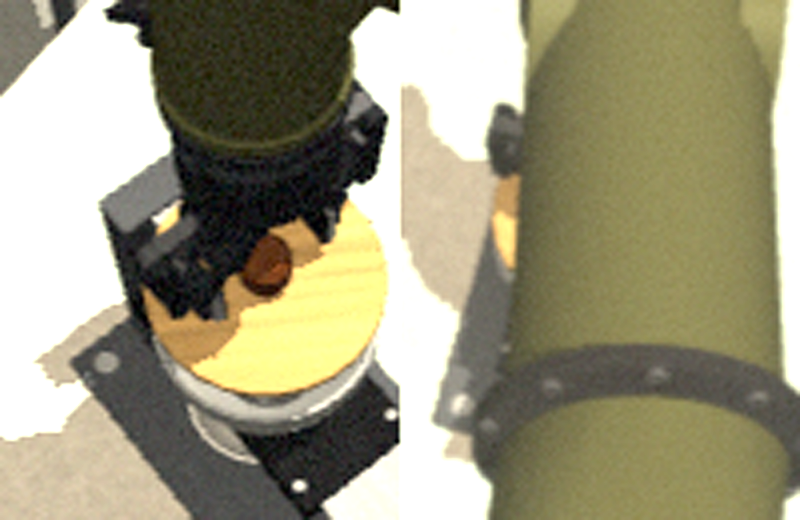

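The knob stands at (268,265) in the crop, centred between the fingertips at (210,310) and (325,230). I'll go 3 mm lower and close.

Call:
play_rows(targets=[{"tx":0,"ty":0,"tz":-0.3,"ax":0,"ay":0,"az":0,"jaw":6.5},{"tx":0,"ty":0,"tz":-0.3,"ax":0,"ay":0,"az":0,"jaw":4},{"tx":0,"ty":0,"tz":-0.3,"ax":0,"ay":0,"az":0,"jaw":3},{"tx":0,"ty":0,"tz":-0.3,"ax":0,"ay":0,"az":0,"jaw":1},{"tx":0,"ty":0,"tz":-0.3,"ax":0,"ay":0,"az":0,"jaw":1},{"tx":0,"ty":0,"tz":-0.3,"ax":0,"ay":0,"az":0,"jaw":1},{"tx":0,"ty":0,"tz":-0.3,"ax":0,"ay":0,"az":0,"jaw":1},{"tx":0,"ty":0,"tz":-0.3,"ax":0,"ay":0,"az":0,"jaw":1},{"tx":0,"ty":0,"tz":-0.3,"ax":0,"ay":0,"az":0,"jaw":1}])

```text
t: 3.53
position: [0.6251, -0.0457, 0.3323]
tool_rot: [[-0.967, 0.254, 0.001], [0.254, 0.967, -0.0], [-0.001, 0.0, -1.0]]
ft_force: [-2.0, -0.4, 5.6]
opening: 0.0279
grip_force: 59.8
```

Gripped at 28 mm with 60 N. I'll lift slowly.

Call:
play_rows(targets=[{"tx":0,"ty":0,"tz":0.3,"ax":0,"ay":0,"az":0,"jaw":1},{"tx":0,"ty":0,"tz":0.8,"ax":0,"ay":0,"az":0,"jaw":1},{"tx":0,"ty":0,"tz":1.4,"ax":0,"ay":0,"az":0,"jaw":1},{"tx":0,"ty":0,"tz":2,"ax":0,"ay":0,"az":0,"jaw":1},{"tx":0,"ty":0,"tz":2.8,"ax":0,"ay":0,"az":0,"jaw":1},{"tx":0,"ty":0,"tz":3.8,"ax":0,"ay":0,"az":0,"jaw":1},{"tx":0,"ty":0,"tz":4.8,"ax":0,"ay":0,"az":0,"jaw":1},{"tx":0,"ty":0,"tz":5.6,"ax":0,"ay":0,"az":0,"jaw":1},{"tx":0,"ty":0,"tz":6,"ax":0,"ay":0,"az":0,"jaw":1},{"tx":0,"ty":0,"tz":6,"ax":0,"ay":0,"az":0,"jaw":1}])

```text
t: 4.37
position: [0.6253, -0.0456, 0.3933]
tool_rot: [[-0.967, 0.254, 0.002], [0.254, 0.967, -0.0], [-0.002, 0.0, -1.0]]
ft_force: [-0.6, 0.1, -1.0]
opening: 0.0279
grip_force: 59.4
```

```bash
python3 - <<'E'
from h import *
cam('side','side3.png')
a=cv2.imread('pics/side3.png')[60:210,170:320]
cv2.imwrite('pics/c3.png',np.clip(cv2.resize(a,None,fx=4,fy=4,interpolation=cv2.INTER_CUBIC)*1.8,0,255).astype('uint8'))
s=state();print(s['t'],s['position'],s['ft_force'],s['ft_torque'],s['opening'])
E
```

```text
4.4167 [ 0.62507277 -0.04558831  0.39244824] [-0.79232966  0.22960179 -2.61202506] [-0.02506942  0.01797885  0.00333227] 0.027741012097207637
```

View pics/c3.png

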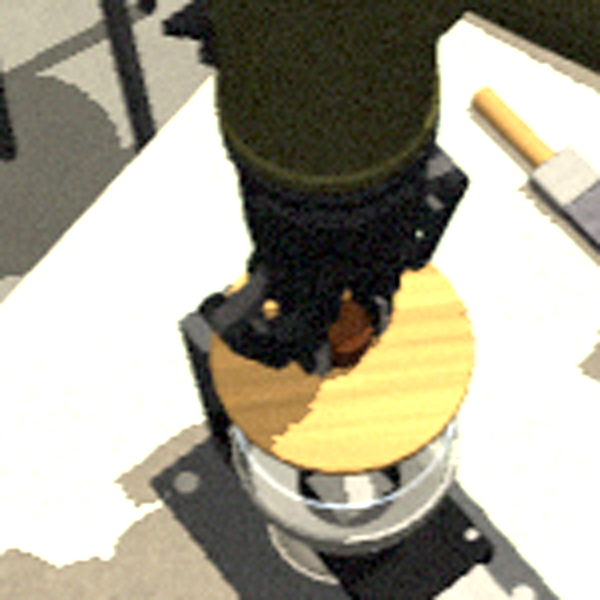

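The lid hangs level under the fingers, clear of the rim at about (340,350). I'll carry it over to the trivet.

Call:
play_rows(targets=[{"tx":-0.4,"ty":0.9,"tz":0.5,"ax":0,"ay":0,"az":0,"jaw":1},{"tx":-1.3,"ty":2.7,"tz":0.5,"ax":0,"ay":0,"az":0,"jaw":1},{"tx":-2.6,"ty":5.4,"tz":0.5,"ax":0,"ay":0,"az":0,"jaw":1},{"tx":-4.1,"ty":8.4,"tz":0.5,"ax":0,"ay":0,"az":0,"jaw":1},{"tx":-5.6,"ty":11.5,"tz":0.5,"ax":0,"ay":0,"az":0,"jaw":1},{"tx":-7.1,"ty":14.6,"tz":0.5,"ax":0,"ay":0,"az":0,"jaw":1},{"tx":-8.6,"ty":17.7,"tz":0,"ax":0,"ay":0,"az":0,"jaw":1},{"tx":-10.1,"ty":20.8,"tz":-1,"ax":0,"ay":0,"az":0,"jaw":1},{"tx":-11.6,"ty":23.9,"tz":-2.5,"ax":0,"ay":0,"az":0,"jaw":1},{"tx":-13.1,"ty":27,"tz":-4,"ax":0,"ay":0,"az":0,"jaw":1},{"tx":-14.5,"ty":30,"tz":-6,"ax":0,"ay":0,"az":0,"jaw":1},{"tx":-15.8,"ty":32.8,"tz":-8,"ax":0,"ay":0,"az":0,"jaw":1}])

```text
t: 5.42
position: [0.465, 0.2847, 0.3115]
tool_rot: [[-0.968, 0.252, 0.0], [0.252, 0.968, 0.001], [0.0, 0.001, -1.0]]
ft_force: [-0.2, -0.4, -2.9]
opening: 0.0272
grip_force: 59.4
```

Call:
play_rows(targets=[{"tx":-1.2,"ty":2.4,"tz":-2,"ax":0,"ay":0,"az":0,"jaw":1},{"tx":-2.1,"ty":4.3,"tz":-4,"ax":0,"ay":0,"az":0,"jaw":1},{"tx":-2.8,"ty":5.7,"tz":-6,"ax":0,"ay":0,"az":0,"jaw":1},{"tx":-3.2,"ty":6.5,"tz":-8,"ax":0,"ay":0,"az":0,"jaw":1},{"tx":-3.3,"ty":6.7,"tz":-10,"ax":0,"ay":0,"az":0,"jaw":1},{"tx":-3.3,"ty":6.7,"tz":-12,"ax":0,"ay":0,"az":0,"jaw":1},{"tx":-3.3,"ty":6.7,"tz":-14,"ax":0,"ay":0,"az":0,"jaw":1},{"tx":-3.3,"ty":6.7,"tz":-15.5,"ax":0,"ay":0,"az":0,"jaw":1},{"tx":-3.3,"ty":6.7,"tz":-16.5,"ax":0,"ay":0,"az":0,"jaw":1},{"tx":-3.3,"ty":6.7,"tz":-17,"ax":0,"ay":0,"az":0,"jaw":1},{"tx":-3.3,"ty":6.7,"tz":-17,"ax":0,"ay":0,"az":0,"jaw":1}])

```text
t: 6.33
position: [0.4334, 0.3494, 0.1411]
tool_rot: [[-0.967, 0.253, -0.001], [0.253, 0.967, -0.001], [0.001, -0.001, -1.0]]
ft_force: [0.0, 0.4, -3.0]
opening: 0.0276
grip_force: 59.4
```

```bash
python3 - <<'E'
from h import *
cam('side','side4.png');cam('top','top4.png')
a=cv2.imread('pics/side4.png')[254:384,170:290];b=cv2.imread('pics/top4.png')[190:320,80:210]
cv2.imwrite('pics/c4.png',np.clip(cv2.resize(np.hstack([a,b]),None,fx=3.2,fy=3.2,interpolation=cv2.INTER_CUBIC)*1.8,0,255).astype('uint8'))
s=state();print(s['t'],s['position'],s['ft_force'],s['ft_torque'],s['opening'])
E
```

```text
6.4333 [0.43409602 0.3497521  0.14245335] [ 0.91780537  0.09967076 -2.16034096] [ 0.0219531   0.01015989 -0.01891705] 0.02758126028607199
```

View pics/c4.png

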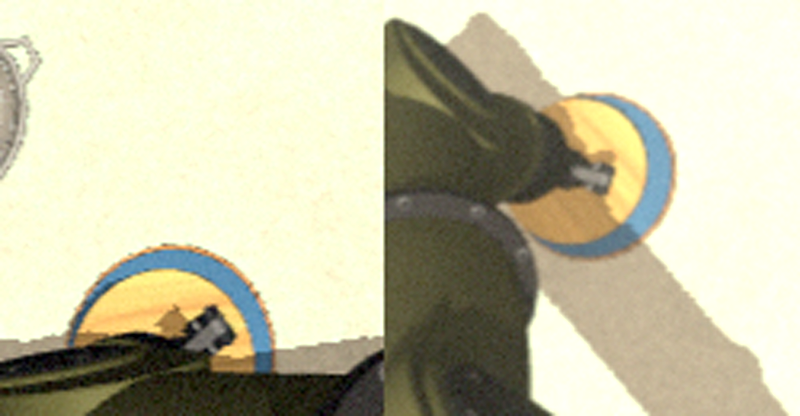

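The lid is over the trivet, and its offset from centre is the parallax from its height. I'll lower it slowly and watch the force.

Call:
play_rows(targets=[{"tx":0,"ty":0,"tz":-0.7,"ax":0,"ay":0,"az":0,"jaw":1},{"tx":0,"ty":0,"tz":-1.4,"ax":0,"ay":0,"az":0,"jaw":1},{"tx":0,"ty":0,"tz":-2,"ax":0,"ay":0,"az":0,"jaw":1},{"tx":0,"ty":0,"tz":-2.5,"ax":0,"ay":0,"az":0,"jaw":1},{"tx":0,"ty":0,"tz":-2.8,"ax":0,"ay":0,"az":0,"jaw":1},{"tx":0,"ty":0,"tz":-3,"ax":0,"ay":0,"az":0,"jaw":1},{"tx":0,"ty":0,"tz":-3.1,"ax":0,"ay":0,"az":0,"jaw":1},{"tx":0,"ty":0,"tz":-3.2,"ax":0,"ay":0,"az":0,"jaw":1},{"tx":0,"ty":0,"tz":-3.3,"ax":0,"ay":0,"az":0,"jaw":1},{"tx":0,"ty":0,"tz":-3.3,"ax":0,"ay":0,"az":0,"jaw":1}])

```text
t: 7.27
position: [0.434, 0.3495, 0.1089]
tool_rot: [[-0.967, 0.254, 0.0], [0.254, 0.967, 0.0], [-0.0, 0.0, -1.0]]
ft_force: [0.3, -0.2, -2.0]
opening: 0.0275
grip_force: 59.4
```

Call:
play_rows(targets=[{"tx":0,"ty":0,"tz":-0.05,"ax":0,"ay":0,"az":0,"jaw":1},{"tx":0,"ty":0,"tz":-0.1,"ax":0,"ay":0,"az":0,"jaw":1},{"tx":0,"ty":0,"tz":-0.1,"ax":0,"ay":0,"az":0,"jaw":1},{"tx":0,"ty":0,"tz":-0.1,"ax":0,"ay":0,"az":0,"jaw":1}])

```text
t: 7.6
position: [0.4341, 0.3495, 0.1083]
tool_rot: [[-0.967, 0.254, 0.0], [0.254, 0.967, 0.0], [-0.0, 0.0, -1.0]]
ft_force: [-0.9, -1.0, 4.1]
opening: 0.0275
grip_force: 60.0
```

Contact at 4 N, at the expected height. I'll open the jaws gently.

Call:
play_rows(targets=[{"tx":0,"ty":0,"tz":0,"ax":0,"ay":0,"az":0,"jaw":3.2},{"tx":0,"ty":0,"tz":0,"ax":0,"ay":0,"az":0,"jaw":4},{"tx":0,"ty":0,"tz":0,"ax":0,"ay":0,"az":0,"jaw":5},{"tx":0,"ty":0,"tz":0,"ax":0,"ay":0,"az":0,"jaw":6},{"tx":0,"ty":0,"tz":0,"ax":0,"ay":0,"az":0,"jaw":6},{"tx":0,"ty":0,"tz":0,"ax":0,"ay":0,"az":0,"jaw":6},{"tx":0,"ty":0,"tz":1,"ax":0,"ay":0,"az":0,"jaw":6},{"tx":0,"ty":0,"tz":3,"ax":0,"ay":0,"az":0,"jaw":6},{"tx":0,"ty":0,"tz":6,"ax":0,"ay":0,"az":0,"jaw":6},{"tx":0,"ty":0,"tz":10,"ax":0,"ay":0,"az":0,"jaw":6},{"tx":0,"ty":0,"tz":14,"ax":0,"ay":0,"az":0,"jaw":6},{"tx":0,"ty":0,"tz":15.7,"ax":0,"ay":0,"az":0,"jaw":6}])

```text
t: 8.6
position: [0.4349, 0.3503, 0.2709]
tool_rot: [[-0.967, 0.254, 0.005], [0.254, 0.967, 0.005], [-0.004, 0.006, -1.0]]
ft_force: [1.2, -0.4, 0.1]
opening: 0.0596
grip_force: 0.0
```

Call:
play_rows(targets=[{"tx":0.2,"ty":-1.5,"tz":0,"ax":0,"ay":0,"az":0,"jaw":6},{"tx":0.7,"ty":-4.6,"tz":0,"ax":0,"ay":0,"az":0,"jaw":6},{"tx":1.2,"ty":-8.3,"tz":0,"ax":0,"ay":0,"az":0,"jaw":6},{"tx":1.7,"ty":-12,"tz":0,"ax":0,"ay":0,"az":0,"jaw":6},{"tx":2.2,"ty":-15.7,"tz":0,"ax":0,"ay":0,"az":0,"jaw":6},{"tx":2.8,"ty":-19.4,"tz":0,"ax":0,"ay":0,"az":0,"jaw":6},{"tx":3.3,"ty":-23.1,"tz":0,"ax":0,"ay":0,"az":0,"jaw":6},{"tx":3.8,"ty":-26.8,"tz":0,"ax":0,"ay":0,"az":0,"jaw":6},{"tx":4.3,"ty":-30.5,"tz":0,"ax":0,"ay":0,"az":0,"jaw":6},{"tx":4.8,"ty":-33.7,"tz":0,"ax":0,"ay":0,"az":0,"jaw":6},{"tx":5.1,"ty":-35.5,"tz":0,"ax":0,"ay":0,"az":0,"jaw":6},{"tx":5.1,"ty":-35.9,"tz":0,"ax":0,"ay":0,"az":0,"jaw":6}])

```text
t: 9.6
position: [0.4846, -0.0144, 0.2647]
tool_rot: [[-0.966, 0.26, -0.0], [0.26, 0.966, -0.002], [-0.0, -0.002, -1.0]]
ft_force: [0.6, 0.3, -0.7]
opening: 0.0599
grip_force: 0.0
```

```bash
python3 - <<'E'
from h import *
cam('side','side5.png');cam('top','top5.png')
a=cv2.imread('pics/side5.png')[150:270,230:350];b=cv2.imread('pics/top5.png')[190:310,80:210]
c=cv2.imread('pics/side5.png')[264:384,170:270]
cv2.imwrite('pics/c5.png',np.clip(cv2.resize(np.hstack([a,b]),None,fx=3.2,fy=3.2,interpolation=cv2.INTER_CUBIC)*1.8,0,255).astype('uint8'))
# lid vs trivet: circle fits in top
i=cv2.imread('pics/top5.png').astype(int)
m=((i[...,2]-i[...,0]>40)).astype('uint8');m[:210]=0;m[280:]=0;m[:,:110]=0;m[:,185:]=0
k,l,st,ce=cv2.connectedComponentsWithStats(m);j=1+np.argmax(st[1:,4]);print('lid',st[j],ce[j],atz('top',*ce[j],.030))
s=state();print(s['t'],s['position'],s['ft_force'],s['opening'])
E
```

```text
lid [ 121  223   44   43 1471] [142.52753229 243.92046227] [0.43309199 0.34913149 0.03      ]
9.7 [ 0.48436985 -0.01071285  0.26467164] [-0.37121986  0.2743167  -0.01261931] 0.06006988421201387
```

View pics/c5.png

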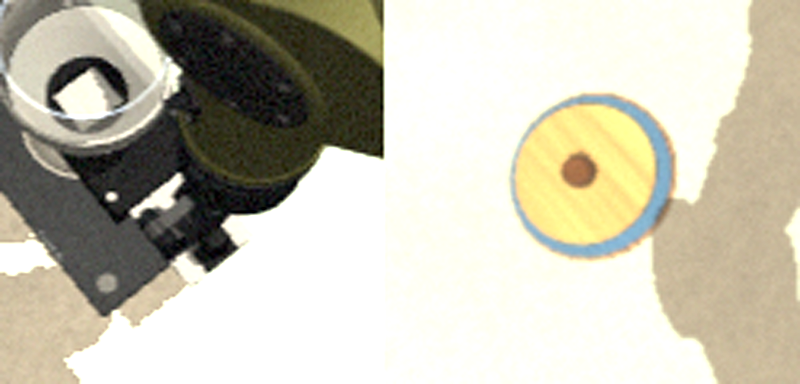

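The lid is centred on the trivet at (578,172). I'll check the clearance of the black protrusion seen at (182,100), beside the hopper, before descending.

```bash
python3 - <<'E'
from h import *
c=cal('side')
t3=np.array([.625,-.0456,.3924]);t5=np.array([.4844,-.0107,.2647])
b,e=ray(c,287,181)
for uv in((216,66),(282,107)):
    a,d=ray(c,*uv); A=a-t3;B=b-t5
    s=np.linalg.lstsq(np.c_[d,-e],B-A,rcond=None)[0];p=A+s[0]*d;q=B+s[1]*e
    print(uv,p,np.linalg.norm(p-q))
for p in([.4847,-.0092,.155],[.4847,-.0092,.119]): print(proj('side',p))
yv=np.array([.26,.966,0])
for k in(-.03,.03): print('tip',proj('side',t5+yv*k-[0,0,.07]))
E
```

```text
(216, 66) [0.0255623  0.03876806 0.19080238] 0.0046008883581119394
(282, 107) [ 0.01329494 -0.10951742 -0.08696676] 0.07643041395315212
(np.float64(296.2084095617303), np.float64(221.6927726257122))
(np.float64(294.9894542692565), np.float64(225.3726356664957))
tip (np.float64(308.5928292099405), np.float64(208.67474625919112))
tip (np.float64(287.6080637098539), np.float64(225.08724731159202))
```

The protrusion is 190 mm above the TCP, well over the rim. I'll descend on the tab with a 1 mm y correction.

Call:
play_rows(targets=[{"tx":0,"ty":0.1,"tz":-1,"ax":0,"ay":0,"az":0,"jaw":6},{"tx":0,"ty":0.1,"tz":-2,"ax":0,"ay":0,"az":0,"jaw":6},{"tx":0,"ty":0.1,"tz":-3,"ax":0,"ay":0,"az":0,"jaw":6},{"tx":0,"ty":0.1,"tz":-4,"ax":0,"ay":0,"az":0,"jaw":6},{"tx":0,"ty":0.1,"tz":-5,"ax":0,"ay":0,"az":0,"jaw":6},{"tx":0,"ty":0.1,"tz":-5.8,"ax":0,"ay":0,"az":0,"jaw":6},{"tx":0,"ty":0.1,"tz":-6.3,"ax":0,"ay":0,"az":0,"jaw":6},{"tx":0,"ty":0.1,"tz":-6.3,"ax":0,"ay":0,"az":0,"jaw":6},{"tx":0,"ty":0.1,"tz":-6.3,"ax":0,"ay":0,"az":0,"jaw":6}])

```text
t: 10.45
position: [0.4849, -0.008, 0.2019]
tool_rot: [[-0.968, 0.253, -0.0], [0.253, 0.968, 0.0], [0.0, 0.0, -1.0]]
ft_force: [0.1, 0.6, 0.5]
opening: 0.0597
grip_force: 0.0
```

Call:
play_rows(targets=[{"tx":0,"ty":-0.05,"tz":0,"ax":0,"ay":0,"az":0,"jaw":4},{"tx":0,"ty":-0.05,"tz":-0.2,"ax":0,"ay":0,"az":0,"jaw":3},{"tx":0,"ty":-0.05,"tz":-0.2,"ax":0,"ay":0,"az":0,"jaw":2.2},{"tx":0,"ty":-0.05,"tz":-0.2,"ax":0,"ay":0,"az":0,"jaw":1.6},{"tx":0,"ty":-0.05,"tz":-0.2,"ax":0,"ay":0,"az":0,"jaw":1},{"tx":0,"ty":-0.05,"tz":-0.2,"ax":0,"ay":0,"az":0,"jaw":0.5},{"tx":0,"ty":-0.05,"tz":-0.2,"ax":0,"ay":0,"az":0,"jaw":0.5},{"tx":0,"ty":-0.05,"tz":-0.2,"ax":0,"ay":0,"az":0,"jaw":0.5},{"tx":0,"ty":-0.05,"tz":-0.2,"ax":0,"ay":0,"az":0,"jaw":0.5}])

```text
t: 11.2
position: [0.4851, -0.0087, 0.2002]
tool_rot: [[-0.967, 0.253, 0.001], [0.253, 0.967, 0.0], [-0.0, 0.001, -1.0]]
ft_force: [-0.6, 3.6, 5.8]
opening: 0.0164
grip_force: 59.9
```

Gripped the tab: 16.4 mm opening, 60 N. I'll pull 40 mm along (−0.967,+0.254).

Call:
play_rows(targets=[{"tx":-0.2,"ty":0.05,"tz":0,"ax":0,"ay":0,"az":0,"jaw":0.5},{"tx":-0.6,"ty":0.16,"tz":0,"ax":0,"ay":0,"az":0,"jaw":0.5},{"tx":-1.1,"ty":0.29,"tz":0,"ax":0,"ay":0,"az":0,"jaw":0.5},{"tx":-1.6,"ty":0.42,"tz":0,"ax":0,"ay":0,"az":0,"jaw":0.5},{"tx":-2.1,"ty":0.55,"tz":0,"ax":0,"ay":0,"az":0,"jaw":0.5},{"tx":-2.6,"ty":0.68,"tz":0,"ax":0,"ay":0,"az":0,"jaw":0.5},{"tx":-3.1,"ty":0.81,"tz":0,"ax":0,"ay":0,"az":0,"jaw":0.5},{"tx":-3.5,"ty":0.92,"tz":0,"ax":0,"ay":0,"az":0,"jaw":0.5},{"tx":-3.75,"ty":0.98,"tz":0,"ax":0,"ay":0,"az":0,"jaw":0.5},{"tx":-3.87,"ty":1.01,"tz":0,"ax":0,"ay":0,"az":0,"jaw":0.5},{"tx":-3.87,"ty":1.01,"tz":0,"ax":0,"ay":0,"az":0,"jaw":0.5},{"tx":-3.87,"ty":1.01,"tz":0,"ax":0,"ay":0,"az":0,"jaw":0.5}])

```text
t: 12.2
position: [0.4485, 0.0009, 0.2003]
tool_rot: [[-0.967, 0.254, 0.005], [0.254, 0.967, -0.0], [-0.005, 0.001, -1.0]]
ft_force: [8.9, 0.6, -2.6]
opening: 0.0171
grip_force: 58.7
```

```bash
python3 - <<'E'
from h import *
cam('side','side6.png');cam('top','top6.png')
a=cv2.imread('pics/side6.png')[150:270,230:350];b=cv2.imread('pics/top6.png')[170:250,230:310]
a=cv2.resize(a,None,fx=5,fy=5,interpolation=cv2.INTER_CUBIC)[:,:450];b=cv2.resize(b,(350,600),interpolation=cv2.INTER_CUBIC)
cv2.imwrite('pics/c6.png',np.clip(np.hstack([a,b])*1.8,0,255).astype('uint8'))
s=state();print(s['t'],s['position'],s['ft_force'],s['opening'],s['grip_force'])
E
```

```text
12.3 [0.44860559 0.00084629 0.20027343] [ 7.98619655  1.62636113 -3.89018908] 0.017155637263800032 58.73240411281586
```

View pics/c6.png

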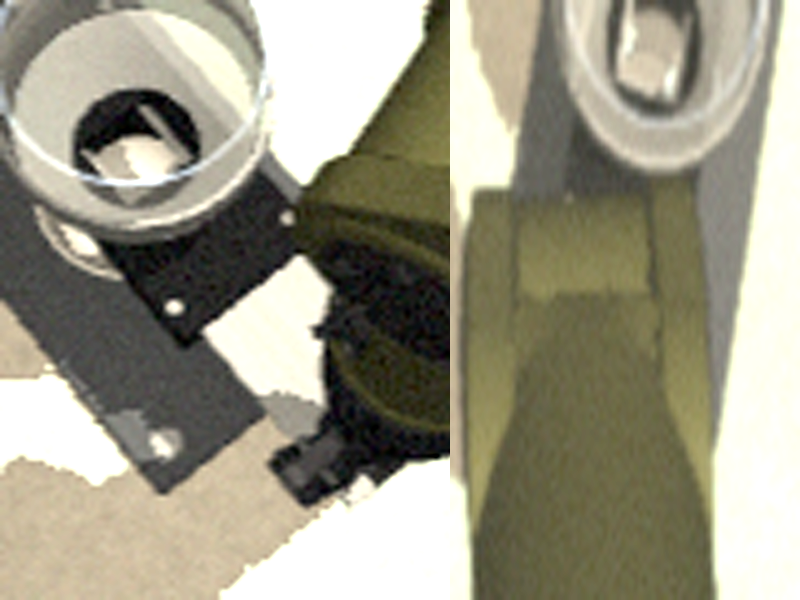

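The gate is open and the ports nearly line up, but the red line isn't out yet: the tool has moved 37.8 mm. I'll pull 2.5 mm more.

Call:
play_rows(targets=[{"tx":-0.12,"ty":0.03,"tz":0,"ax":0,"ay":0,"az":0,"jaw":0.5},{"tx":-0.24,"ty":0.06,"tz":0,"ax":0,"ay":0,"az":0,"jaw":0.5},{"tx":-0.24,"ty":0.06,"tz":0,"ax":0,"ay":0,"az":0,"jaw":0.5},{"tx":-0.24,"ty":0.06,"tz":0,"ax":0,"ay":0,"az":0,"jaw":0.5},{"tx":-0.24,"ty":0.06,"tz":0,"ax":0,"ay":0,"az":0,"jaw":0.5},{"tx":-0.24,"ty":0.06,"tz":0,"ax":0,"ay":0,"az":0,"jaw":0.5}])

```text
t: 12.8
position: [0.4463, 0.0015, 0.2003]
tool_rot: [[-0.967, 0.254, 0.005], [0.254, 0.967, -0.0], [-0.005, 0.001, -1.0]]
ft_force: [8.8, 0.9, -4.1]
opening: 0.0172
grip_force: 58.7
```

```bash
python3 - <<'E'
from h import *
cam('side','side7.png')
a=cv2.imread('pics/side7.png')[185:245,255:325]
cv2.imwrite('pics/c7.png',np.clip(cv2.resize(a,None,fx=8,fy=8,interpolation=cv2.INTER_CUBIC)*1.8,0,255).astype('uint8'))
s=state();print(s['t'],s['position'],s['ft_force'],s['opening'],s['grip_force'])
i=a.astype(int);r=i[...,2]-np.maximum(i[...,1],i[...,0]);print((r>25).sum(),r.max())
E
```

```text
12.85 [0.44629858 0.00145845 0.20024259] [ 8.21963245  0.93450563 -3.17016013] 0.017418222830107733 58.7200391292572
46 146
```

View pics/c7.png

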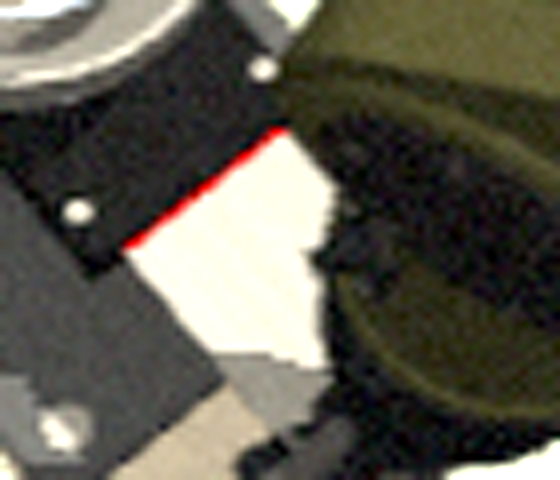

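The red line now shows as a thin strip about 1 px (2.4 mm) wide along the guide's edge, from (130,245) to (285,130). The gate is therefore at about 39–40 mm. I'll nudge it 0.7 mm and hold.

Call:
play_rows(targets=[{"tx":-0.07,"ty":0.02,"tz":0,"ax":0,"ay":0,"az":0,"jaw":0.5},{"tx":-0.07,"ty":0.02,"tz":0,"ax":0,"ay":0,"az":0,"jaw":0.5},{"tx":-0.07,"ty":0.02,"tz":0,"ax":0,"ay":0,"az":0,"jaw":0.5},{"tx":-0.07,"ty":0.02,"tz":0,"ax":0,"ay":0,"az":0,"jaw":0.5},{"tx":-0.07,"ty":0.02,"tz":0,"ax":0,"ay":0,"az":0,"jaw":0.5},{"tx":-0.07,"ty":0.02,"tz":0,"ax":0,"ay":0,"az":0,"jaw":0.5},{"tx":-0.07,"ty":0.02,"tz":0,"ax":0,"ay":0,"az":0,"jaw":0.5},{"tx":-0.07,"ty":0.02,"tz":0,"ax":0,"ay":0,"az":0,"jaw":0.5},{"tx":-0.07,"ty":0.02,"tz":0,"ax":0,"ay":0,"az":0,"jaw":0.5},{"tx":-0.07,"ty":0.02,"tz":0,"ax":0,"ay":0,"az":0,"jaw":0.5},{"tx":-0.07,"ty":0.02,"tz":0,"ax":0,"ay":0,"az":0,"jaw":0.5},{"tx":-0.07,"ty":0.02,"tz":0,"ax":0,"ay":0,"az":0,"jaw":0.5}])

```text
t: 13.85
position: [0.4457, 0.0016, 0.2002]
tool_rot: [[-0.967, 0.254, 0.006], [0.254, 0.967, -0.0], [-0.005, 0.001, -1.0]]
ft_force: [8.9, 0.6, -4.7]
opening: 0.0172
grip_force: 58.7
```

```bash
python3 - <<'E'
from h import *
s=state();print(s['position'],s['ft_force'],s['grip_force'])
print(sign_off())
E
```

```text
[0.44569552 0.00159855 0.20024027] [ 8.9293096  0.5762837 -4.7214399] 58.70944797992706
the job is handed in; nothing more can be done
None
```

I handed the job in at 13.9 s with the lid centred on the trivet and the gripper still holding the gate at about 40 mm, with the red line showing at the guide's edge; the hand-in returned no verdict.

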